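# Slacken the left-hand knob on the lapping machine and take out the C-washer

## Robot

A 6-joint arm with a two-finger parallel gripper is mounted at the origin on the work surface. World frame = base frame: x ahead of the robot, y to its left, z up, the work surface at z = 0. Lengths are in m, angles in rad, forces in N, time in s.
With the tool pointing down it reaches from about 0.25 to 0.775 m from the base axis. Payload 4 kg.
Tool frame: the origin (TCP) lies midway between the tips of the shut fingers; the grasp point (between the pads) lies 19 mm behind it; z points along the fingers, y is the direction in which the jaws open and shut (so a half turn about z gives the same grasp; the last joint's range is limited). The gripper opens to 94 mm and grips with 3 to 60 N. Pads are 16 mm wide; open, the fingers measure 119 mm over their backs; the gripper's body (75 mm by 177 mm) begins 78 mm behind the grasp point.
Start: joints at [-1.379, 0.087, 1.371, -0, 1.684, -0.103], TCP at [0.16, -0.526, 0.206] pointing down, gripper open.
Joint ranges: [-3.1, 3.1], [-0.76, 2.03], [0.27, 2.55], [-1.08, 4.22], [0.17, 2.65], [-2.57, 2.57]. Speed limits (rad/s): [2.79, 2.79, 3.14, 3.14, 3.14, 3.14].

## Interface

Orientations are given as [roll, pitch, yaw] about the fixed x, y, z axes, in that order (R = Rz(yaw) Ry(pitch) Rx(roll)).
In Python, from bench import robot, cams gives the robot as it stands.
- The arm moves only by the tool step_arm, never from a script. Its argument "plan" is a list that holds one entry, the list of rows, each a list of 5 numbers: the shift along the world's x, y, z in mm, then the turn about the world's z in rad, then the opening in per cent of the stroke, from 0 (shut) to 100 (fully open). In form: [[[tx, ty, tz, turn, fingers], ...]]. A call has 1 to 8 rows; each row is the pose to reach, as a shift and turn from the pose commanded when the call began; what a row does not reach only later rows make up. A row lasts 1/12 s, in which the tool goes at most 41.7 mm and 7.16 degrees, less where a joint would pass 70% of its speed; a pose out of reach is approached as far as the arm can. A call with a gripper value outside its range is refused whole. The fingers move at their own pace and stop on an object; the grip force is fixed at half the most. Time passes only in rows, so rows that repeat a pose let the fingers close. It gives the time, the measured TCP pose, the force and the opening at its end, in the units of the state.
- robot.get_obs(): the state, without advancing time (a new reading comes with each control period).
- cams.snapshot(name): name is "scene" or "top"; returns a dict with "frame" (420x560x3 uint8, red, green, blue), "camera_matrix" (3x3 intrinsics, pixels), "k1" (the pictures are not rectified: a ray, as slopes to the right and down, at radius r is drawn at 1 + k1 r^2 times it, then the intrinsics apply), "origin" and "attitude" of the camera in the world. Camera axes: x right, y down, z forward; pixel columns grow to the right and rows downward; lengths in m; the calibration is good to about 2 mm. A picture is of the moment at which its call begins. There is no depth.
- robot.close_job(): hands the job in, once; it reports no verdict.
The state is a dict: "time": time; "joint_positions": joint angles; "qvel": joint speeds; "joint_torque": joint torques, N m; "tool_pos": TCP position; "ee_rot": TCP orientation; "wrist_force": force on the tool from outside, world axes, zero at the start; "wrist_torque": the same for the moment, N m; "width": finger opening in m.
Only numpy, scipy, OpenCV 4.12 (cv2) and the standard library are available. Lean on these libraries where they do the work, as an engineer would, in place of code of your own. Each camera call takes 0.05 s, during which the arm holds its last target. There are 200 camera calls.

## Task

The lap is to be changed: slacken the left-hand-threaded hand knob on the lapping machine's spindle (it loosens clockwise, so do not tighten it, and do not crush its moulded grip), then lift the C-washer out of its recess and draw it out sideways from under the knob, without wrenching it against the knob or the lap or pressing hard on the lap. Set the C-washer down gently, flat, in the clear end of the shallow steel tray and let go, leaving the loose things beside it where they are.

Things in the scene. Friction and masses are not known exactly. Their poses are not given: they have to be found in the camera images.
- machine: bench lapping machine, fixed, blue housing 260 x 260 mm, 102 high, motor box behind it (to x = 225, 118 high), splash pan 268 mm across, rim at 128, the lap in it, an upright 16 mm spindle in the middle, locked against turning. Origin on the spindle axis, z up, front faces -x. On its levelling feet the origin lies 0 to 10 mm above the bench; all its heights are from the origin
- spindle (a point): top end of the spindle, on its axis, 206 mm above the machine's origin; a 23 mm circlip just under it keeps the knob on
- lap: cast-iron lap on the machine, fixed: disc 200 mm across, its face 150 mm above its origin; in the middle a boss 88 mm across, top at 156, with a recess 69 mm across and 4 deep (floor at 152) in which the C-washer lies. Not to be pressed with more than 25 N. Origin: the machine's origin
- knob: round knurled black knob on the spindle, turning and rising with its thread. Origin: centre of its underside, which presses on the C-washer (160 mm above the machine's origin when tight). From there up: steel flange 42 mm across, 6 high, then the moulded grip 46 mm across, from 6 to 31 mm, which cracks if squeezed with more than 45 N a finger (90 N in all)
- knob_grip (a point): on the knob's axis, 22 mm above its underside, at the middle of the moulded grip
- knob_turn (a joint): turn of the knob from its tight start (0), rad, growing clockwise seen from above, which loosens it. Left-hand thread: it rises 10 mm a turn (1.59 mm a rad). It runs stiffly all the way, about 0.8 N m, and stays where left; fingers gripping under 20 to 36 N (friction varies) slip on it. It meets the circlip at 3.93 rad, 6.2 mm up, and goes no further. Negative values tighten it
- washer: loose steel C-washer, about 160 g: disc 66 mm across, 8 thick, two parallel flats 58 mm apart (at y = +-29 mm), a 19 mm slot from the middle open to its +x edge. Origin: centre of its underside; z up. It lies round the spindle in the lap's recess, its top 4 mm above the boss; it comes out only towards its own -x, lifted more than 4 mm, so the knob must have risen more than that
- tray: shallow grey steel tray, fixed, 240 mm along its x, 170 along its y, walls 22 high and 3 thick, floor 3 thick. Origin: centre of its underside. Two hex nuts lie in its +x end; from x = -110 to +40 mm it is clear. A blue bin of fittings, 190 x 150, 75 high, stands on the other side of the machine
- nut1: one of two loose steel hex nuts, 30 mm across flats, 16 high, lying in the tray near its +x end; a bystander
- nut2: the other loose hex nut, same size, in the tray near its +x end; a bystander
- seat_ring: loose plain steel ring, 68 mm outside, 44 mm bore, 12 high, lying flat on the machine's motor box; a bystander
- compound_jar: closed amber glass jar, 64 mm across, 60 high, standing on the machine's motor box; a bystander
- elbow: loose brass pipe elbow, arms 38 mm long, behind the machine; a bystander
- gauge: pressure gauge lying on its back, 68 mm across, 28 high, behind the machine; a bystander
There are look-alikes about, which are no part of the job. What is shaped like the washer but blue or purple is not meant.

How it is judged:
By the outcome, as a careful person would: the job done as asked, in the order asked, and still so for the second after the job is handed in, with the robot touching nothing.
It also fails if it takes over 72 s, if anything falls off the work surface, if the arm or the gripper's body presses on something with over 40 N, if the wrist force passes 120 N, or if a joint passes its speed limit or range.

## Working session

There is one attempt and no reset: what is moved stays moved. The work goes in short steps, Python scripts to look and compute and a tool call to move; the robot and the scene stay as the last step left them, time stands still between calls to the robot, and variables do not carry over. Pictures are saved under pics/ and viewed, about 8 in all and at most 12, crops included, and the job is handed in when it is done.

Besides the shell and the picture viewer there is one more tool, called as a command line: name --argument value ..., lists and objects as JSON in quotes. step_arm: Moves the arm, as the interface text tells. Its arguments: {"type":"object","properties":{"plan":{"type":"array"}},"required":["plan"]}

```bash
ls; mkdir -p pics; cat > h.py <<'E'
import numpy as np, cv2
from bench import robot, cams
def snap(n,fn=None):
    s=cams.snapshot(n); 
    if fn: cv2.imwrite('pics/'+fn,s['frame'][:,:,::-1])
    return s
def R(s):
    a=np.array(s['attitude'],float)
    if a.shape==(3,3): return a
    from scipy.spatial.transform import Rotation as Ro
    return Ro.from_euler('xyz',a).as_matrix() if a.size==3 else Ro.from_quat(a).as_matrix()
def ray(s,u,v):
    K=np.array(s['camera_matrix']); d=np.array([(u-K[0,2])/K[0,0],(v-K[1,2])/K[1,1]]); x=d.copy()
    for _ in range(30): x=d/(1+s['k1']*(x@x))
    w=R(s)@np.array([x[0],x[1],1]); return np.array(s['origin']),w
def onz(s,u,v,z):
    o,w=ray(s,u,v); return o+w*(z-o[2])/w[2]
def proj(s,p):
    c=R(s).T@(np.array(p)-np.array(s['origin'])); x=c[:2]/c[2]; x=x*(1+s['k1']*(x@x)); K=np.array(s['camera_matrix'])
    return np.array([K[0,0]*x[0]+K[0,2],K[1,1]*x[1]+K[1,2]])
E
python3 - <<'E'
from h import *
o=robot.get_obs(); print(o)
for n in('scene','top'):
    s=snap(n,n+'1.png'); print({k:s[k] for k in s if k!='frame'})
E
```

```text
pics
{'time': 0.0, 'joint_positions': array([-1.37910411e+00,  8.79480298e-02,  1.37222255e+00, -2.86551199e-05,
        1.68357476e+00, -1.03131454e-01]), 'qvel': array([ 9.79057217e-04, -7.24137657e-04, -2.40072483e-03,  5.29383879e-04,
        4.72418668e-04,  4.12763055e-05]), 'joint_torque': array([-1.07575059e-03, -3.40182424e+01, -3.02428508e+01,  7.15252664e-02,
        3.31208738e-02, -1.71564516e-04]), 'tool_pos': array([ 0.15968146, -0.52575261,  0.20432406]), 'ee_rot': array([-3.13944847e+00, -1.93287906e-04,  2.94820272e-01]), 'wrist_force': array([ 0.19647539, -0.64746872, -0.19161119]), 'wrist_torque': array([-0.01711653, -0.03990501, -0.01268699]), 'width': 0.0938801764858044}
{'camera_matrix': array([[488.1198507 ,   0.        , 277.2713606 ],
       [  0.        , 488.1198507 , 208.08730159],
       [  0.        ,   0.        ,   1.        ]]), 'k1': 0.048025324312953005, 'origin': array([ 1.28495089, -0.10488853,  1.08119415]), 'attitude': array([-2.53644659, -0.00805901,  1.41605468])}
{'camera_matrix': array([[482.22866345,   0.        , 276.02958511],
       [  0.        , 482.22866345, 214.39761669],
       [  0.        ,   0.        ,   1.        ]]), 'k1': -0.06341621027693456, 'origin': array([ 0.47850259, -0.02477537,  1.52368932]), 'attitude': array([-3.04700618e+00, -2.34478197e-03, -1.58041103e+00])}
```

View pics/scene1.png

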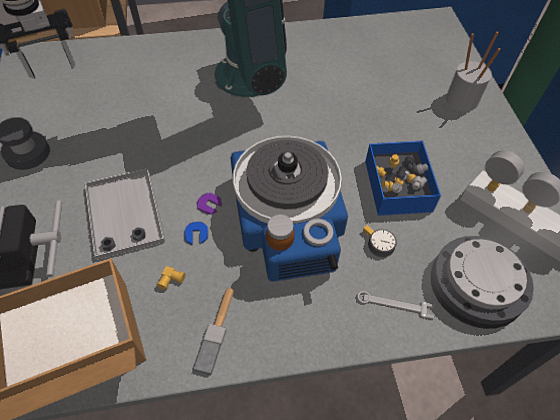

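View pics/top1.png

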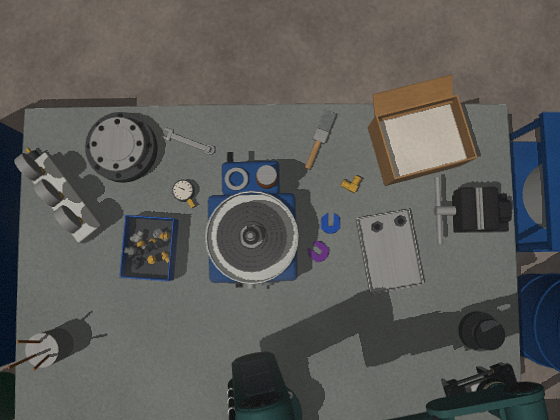

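The scene view shows the machine at (290,180), the tray at (123,215) with nuts at (107,243) and (138,234), and decoys in blue (196,233) and purple (208,203). The top view shows the spindle at about (252,236) and the tray at (391,250), with the nuts at its far end.

```bash
python3 - <<'E'
from h import *
a=cv2.imread('pics/top1.png')[208:266,222:282]; b=cv2.imread('pics/scene1.png')[138:196,258:318]
r=lambda x:cv2.resize(x,None,fx=6.6,fy=6.6,interpolation=cv2.INTER_CUBIC)
c=np.hstack([r(a),r(b)]); c=cv2.convertScaleAbs(c,alpha=1.6,beta=15); cv2.imwrite('pics/c1.png',c); print(c.shape)
s=snap('top'); f=s['frame']
g=f[200:300,350:440].astype(int)
for n,(u,v) in dict(spindle=(252,235),).items(): print(n,onz(s,u,v,.21))
for u,v in [(362,218),(409,208),(424,280),(372,291)]: print('tray',onz(s,u,v,.022))
for u,v in [(376,227),(401,221)]: print('nut',onz(s,u,v,.019))
E
```

```text
(383, 792, 3)
spindle [0.54730393 0.03698619 0.21      ]
tray [ 0.60705879 -0.29893415  0.022     ]
tray [ 0.63723228 -0.44862457  0.022     ]
tray [ 0.41149376 -0.48826148  0.022     ]
tray [ 0.37994615 -0.32445784  0.022     ]
nut [ 0.57855976 -0.34286719  0.019     ]
nut [ 0.59665814 -0.42257673  0.019     ]
```

View pics/c1.png

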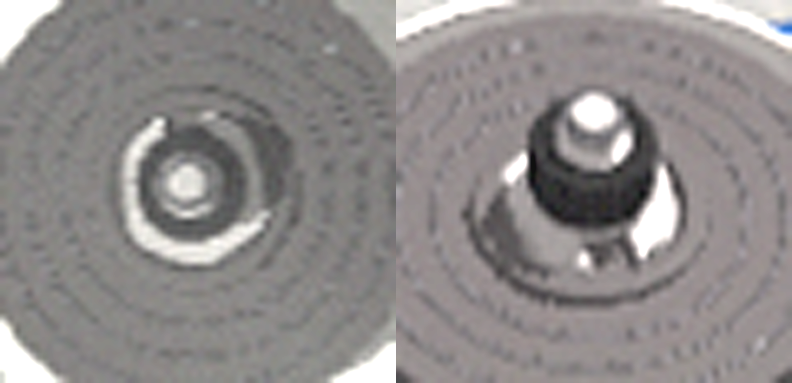

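The crop shows the top of the spindle at top-view px (250.3,235.7) and scene px (287.7,154.7). The slot gap is at about crop (185,117), towards the motor box, so the washer comes out towards the robot.

```bash
python3 - <<'E'
from h import *
t=snap('top');s=snap('scene')
def tri(a,b):
    o1,d1=ray(t,*a);o2,d2=ray(s,*b); A=np.stack([d1,-d2],1); k=np.linalg.lstsq(A,o2-o1,rcond=None)[0]
    p,q=o1+k[0]*d1,o2+k[1]*d2; return (p+q)/2,np.linalg.norm(p-q)
def blob(f,u,v,w,thr):
    g=cv2.cvtColor(f,cv2.COLOR_RGB2GRAY)[v-w:v+w+1,u-w:u+w+1]; m=(g>thr).astype(np.uint8)
    n,l,st,c=cv2.connectedComponentsWithStats(m); i=l[w,w]; return c[i]+[u-w,v-w],st[i,4],g.max()
a=blob(t['frame'],250,236,5,140); b=blob(s['frame'],288,155,5,200); print(a,b)
print('spindle',tri((250.3,235.7),(287.7,154.7)), tri(a[0],b[0]))
# lap/pan centre : pan rim outer (white ring) in top view
hsv=cv2.cvtColor(t['frame'],cv2.COLOR_RGB2HSV); m=((hsv[...,1]<45)&(hsv[...,2]>150)).astype(np.uint8); m[:, :190]=0; m[:,310:]=0; m[:185]=0;m[290:]=0
c=max(cv2.findContours(m,0,2)[0],key=cv2.contourArea); e=cv2.fitEllipse(cv2.convexHull(c)); print('pan',e,onz(t,*e[0],.133),e[1][0]*(1.52-.133)/482)
sp=tri((250.3,235.7),(287.7,154.7))[0]
for z in(.16,.165):
    p=[onz(t,222+x/6.6,208+y/6.6,z) for x,y in((163,120),(208,115))]; d=(p[0]+p[1])/2-sp; print('slot',p,np.linalg.norm(p[0]-p[1]),np.degrees(np.arctan2(d[1],d[0])))
    q=onz(s,258+(605-396)/6.6,138+252/6.6,z)-sp; print('slot scene',q,np.degrees(np.arctan2(q[1],q[0])))
# machine yaw from motor box / housing colour
mb=((hsv[...,0]>100)&(hsv[...,0]<125)&(hsv[...,1]>120)).astype(np.uint8); mb[:,:200]=0; mb[:,305:]=0; mb[:150]=0; mb[300:]=0
ys,xs=np.nonzero(mb); print('minrect',cv2.minAreaRect(np.stack([xs,ys],1).astype(np.float32)))
E
```

```text
(array([250.01666667, 236.00833333]), np.int32(120), np.uint8(141)) (array([288., 155.]), np.int32(121), np.uint8(174))
spindle (array([0.54538482, 0.0419003 , 0.2120135 ]), np.float64(0.0007491704782478845)) (array([0.54465631, 0.04278522, 0.20996378]), np.float64(0.0007589353453614268))
pan ((254.50193786621094, 236.15133666992188), (85.38758850097656, 87.41830444335938), 167.9522247314453) [0.5479462  0.03340457 0.133     ] 0.24571075778185578
slot [array([0.57507025, 0.05424258, 0.16      ]), array([0.57704306, 0.03490244, 0.16      ])] 0.019440494315280988 4.979176311873699
slot scene [ 0.02339548  0.00259298 -0.0520135 ] 6.324412985703201
slot [array([0.57471618, 0.05395286, 0.165     ]), array([0.57668175, 0.03468363, 0.165     ])] 0.019369215270719446 4.560413533655301
slot scene [ 0.02728267  0.00178217 -0.0470135 ] 3.737390207096569
minrect ((251.32363891601562, 220.9755096435547), (119.42398834228516, 86.07784271240234), 88.93909454345703)
```

step_arm --plan '[[[385,567,100,1.5,100],[385,567,100,1.5,100],[385,567,100,1.5,100],[385,567,100,1.5,100],[385,567,100,1.5,100],[385,567,100,1.5,100],[385,567,100,1.5,100],[385,567,100,1.5,100]]]'

```text
time: 0.92
tool_pos: [0.3456, -0.2516, 0.254]
ee_rot: [3.141, 0.0, 1.3]
wrist_force: [1.6, -0.2, -0.3]
width: 0.0937
```

step_arm --plan '[[[199,292,36,2.0,100],[199,292,36,2.0,100],[199,292,36,2.0,100],[199,292,36,2.0,100],[199,292,36,2.0,100],[199,292,36,2.0,100],[199,292,36,2.0,100],[199,292,36,2.0,100]]]'

```text
time: 1.58
tool_pos: [0.5325, 0.0227, 0.2876]
ee_rot: [3.141, 0.0, 2.301]
wrist_force: [0.6, 0.5, -0.4]
width: 0.0938
```

step_arm --plan '[[[20,30,5,1.0,100],[20,30,5,1.0,100],[20,30,5,1.0,100],[20,30,5,1.0,100],[20,30,5,1.0,100],[20,30,5,1.0,100],[20,30,5,1.0,100],[20,30,5,1.0,100]]]'

```text
time: 2.25
tool_pos: [0.5518, 0.0507, 0.2922]
ee_rot: [3.141, -0.0, -2.982]
wrist_force: [0.3, -0.4, 0.6]
width: 0.0937
```

step_arm --plan '[[[-7,-10,-30,0,100],[-7,-10,-70,0,100],[-7,-10,-110,0,100],[-7,-10,-120,0,100],[-7,-10,-121,0,100],[-7,-10,-121,0,100]]]'

```text
time: 2.75
tool_pos: [0.5452, 0.0407, 0.1722]
ee_rot: [3.142, 0.0, -2.988]
wrist_force: [-0.5, 0.3, 1.1]
width: 0.0942
```

```bash
python3 - <<'E'
from h import *
t=snap('top');s=snap('scene'); o=robot.get_obs(); print(o['tool_pos'],o['joint_positions'])
r=lambda x:cv2.resize(x,None,fx=5,fy=5,interpolation=cv2.INTER_CUBIC)
c=np.hstack([r(t['frame'][200:270,215:290]),r(s['frame'][120:190,255:330])])[:,:,::-1]; cv2.imwrite('pics/c2.png',cv2.convertScaleAbs(c,alpha=1.6,beta=15)); print(c.shape)
E
```

```text
[0.54672948 0.04061283 0.17484587] [-2.93188259e-02  8.68604869e-02  1.43163041e+00  6.43647693e-05
  1.61747933e+00 -1.75343105e+00]
(350, 750, 3)
```

View pics/c2.png

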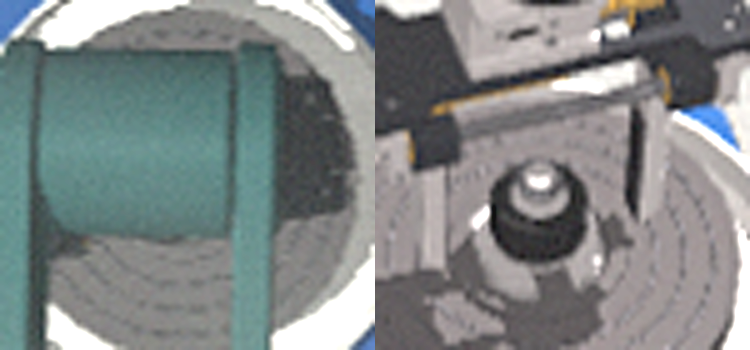

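step_arm --plan '[[[0,0,-4,0,60],[0,0,-4,0,40],[0,0,-4,0,30],[0,0,-4,0,30],[0,0,-4,0,30],[0,0,-4,0,30],[0,0,-4,0,30]]]'

```text
time: 3.43
tool_pos: [0.5449, 0.0408, 0.1676]
ee_rot: [3.141, 0.0, -2.988]
wrist_force: [0.5, -0.2, 1.1]
width: 0.0563
```

step_arm --plan '[[[0,0,0,0,0],[0,0,0,0,0],[0,0,0,0,0],[0,0,0,0,0],[0,0,0,0,0]]]'

```text
time: 3.85
tool_pos: [0.5449, 0.0407, 0.1677]
ee_rot: [3.141, 0.0, -2.988]
wrist_force: [-0.3, 1.8, 2.4]
width: 0.0567
```

The fingers stopped at 57 mm. That is the washer's flats, not the 46 mm knob, so the machine stands higher than I took it to be. I'll open, rise and regrip.

step_arm --plan '[[[0,0,0,0,75],[0,0,0,0,75],[0,0,0,0,75],[0,0,8,0,75],[0,0,8,0,75],[0,0,8,0,40],[0,0,8,0,0],[0,0,8,0,0]]]'

```text
time: 4.52
tool_pos: [0.5448, 0.0406, 0.1754]
ee_rot: [3.142, -0.0, -2.988]
wrist_force: [0.4, -0.1, -1.0]
width: 0.054
```

step_arm --plan '[[[0,0,0,0,0],[0,0,0,0,0],[0,0,0,0,0],[0,0,0,0,0]]]'

```text
time: 4.85
tool_pos: [0.5447, 0.0409, 0.1753]
ee_rot: [3.141, -0.0, -2.988]
wrist_force: [0.4, 0.7, -0.3]
width: 0.0454
```

step_arm --plan '[[[0,0,0.2,-0.12,0],[0,0,0.4,-0.24,0],[0,0,0.6,-0.36,0],[0,0,0.8,-0.48,0],[0,0,0.8,-0.48,0]]]'

```text
time: 5.27
tool_pos: [0.5447, 0.0414, 0.176]
ee_rot: [3.141, -0.001, 2.815]
wrist_force: [-0.1, 2.2, -1.2]
width: 0.0459
```

```bash
python3 - <<'E'
from h import *
o=robot.get_obs(); print(o['tool_pos'],o['ee_rot'],o['wrist_force'],o['wrist_torque'],o['joint_torque'],o['width'])
E
```

```text
[0.5447467 0.0413774 0.1760057] [ 3.14050547e+00 -6.38774890e-04  2.81467809e+00] [-0.11845032  2.18510924 -1.15180891] [ 0.42891052 -0.18668329  0.3036994 ] [ -1.57424569 -34.03204322 -30.29725313  -0.78841696   0.07160902
   1.09583694] 0.0458640631829938
```

step_arm --plan '[[[0,0,0.2,-0.12,0],[0,0,0.4,-0.24,0],[0,0,0.6,-0.36,0],[0,0,0.8,-0.48,0],[0,0,1,-0.6,0],[0,0,1.2,-0.72,0],[0,0,1.4,-0.84,0],[0,0,1.5,-0.96,0]]]'

```text
time: 5.93
tool_pos: [0.5455, 0.0421, 0.1775]
ee_rot: [3.139, -0.002, 1.855]
wrist_force: [3.2, 3.9, -1.6]
width: 0.0455
```

```bash
python3 - <<'E'
from h import *
o=robot.get_obs(); print(o['tool_pos'],o['ee_rot'],o['wrist_force'],o['wrist_torque'],o['joint_torque'],o['width'])
t=snap('top','t3.png');s=snap('scene','s3.png')
E
```

```text
[0.5454736  0.04207788 0.17748744] [ 3.13941343e+00 -2.01832660e-03  1.85511863e+00] [ 3.17666429  3.89082599 -1.55094004] [ 0.71030923 -0.51749146  0.81195026] [ -2.80845612 -34.58596945 -29.86615241  -1.24182969   0.71204603
  -0.35259568] 0.04547867137191494
```

step_arm --plan '[[[0,0,0.2,-0.12,0],[0,0,0.4,-0.24,0],[0,0,0.6,-0.36,0],[0,0,0.8,-0.48,0],[0,0,1,-0.6,0],[0,0,1.2,-0.72,0],[0,0,1.4,-0.84,0],[0,0,1.5,-0.96,0]]]'

```text
time: 6.7
tool_pos: [0.5464, 0.0418, 0.1791]
ee_rot: [3.14, -0.004, 0.897]
wrist_force: [5.9, 4.0, -2.8]
width: 0.0455
```

step_arm --plan '[[[0,0,0.2,-0.12,0],[0,0,0.4,-0.24,0],[0,0,0.6,-0.36,0],[0,0,0.8,-0.48,0],[0,0,1,-0.6,0],[0,0,1.2,-0.72,0],[0,0,1.4,-0.84,0],[0,0,1.5,-0.96,0]]]'

```text
time: 7.37
tool_pos: [0.5469, 0.0409, 0.1806]
ee_rot: [-3.141, -0.005, -0.064]
wrist_force: [5.5, 1.6, -2.8]
width: 0.0454
```

```bash
python3 - <<'E'
from h import *
o=robot.get_obs(); print(o['tool_pos'],o['ee_rot'],o['wrist_force'],o['wrist_torque'],o['joint_positions'],o['width'])
s=snap('scene','s4.png')
r=lambda x:cv2.resize(x,None,fx=6,fy=6,interpolation=cv2.INTER_CUBIC)
a=cv2.imread('pics/s3.png');b=cv2.imread('pics/s4.png');z=cv2.imread('pics/scene1.png')
q=lambda x:r(x[140:190,265:308])
cv2.imwrite('pics/c4.png',cv2.convertScaleAbs(np.hstack([q(z),q(a),q(b)]),alpha=1.6,beta=15))
E
```

```text
[0.54685144 0.04093306 0.18060874] [-3.14094224 -0.00456186 -0.06382812] [ 5.48357293  1.56011297 -2.84170937] [ 0.44000157 -1.01781259  0.77383294] [-2.89998187e-02  8.61500543e-02  1.42097553e+00  4.92026335e-04
  1.62988533e+00  1.60565332e+00] 0.045436747499207376
```

View pics/c4.png

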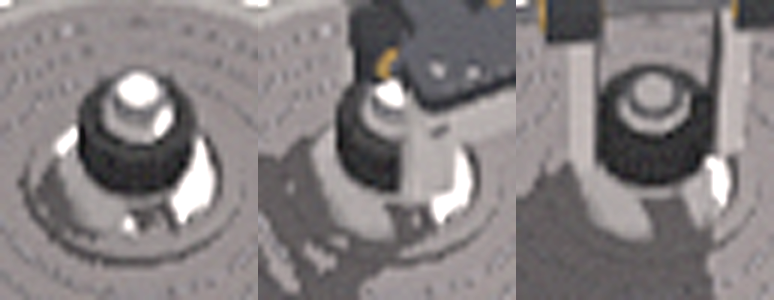

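step_arm --plan '[[[0,0,0.2,-0.12,0],[0,0,0.4,-0.24,0],[0,0,0.6,-0.36,0],[0,0,0.7,-0.46,0],[0,0,0.7,-0.48,0]]]'

```text
time: 7.83
tool_pos: [0.5467, 0.0404, 0.1814]
ee_rot: [-3.14, -0.004, -0.542]
wrist_force: [6.2, 1.1, -2.3]
width: 0.0458
```

```bash
python3 - <<'E'
from h import *
o=robot.get_obs(); print(o['tool_pos'],o['ee_rot'],o['wrist_force'],o['wrist_torque'],o['joint_positions'],o['width'])
E
```

```text
[0.54669994 0.04040116 0.18136523] [-3.13991341 -0.00389132 -0.54209003] [ 6.1942437   1.08933505 -2.28328067] [ 0.2691361  -0.94734745  0.8171602 ] [-2.93806007e-02  8.58602528e-02  1.41978904e+00 -4.46347948e-04
  1.63172865e+00  2.08347437e+00] 0.04576409820804969
```

step_arm --plan '[[[0,0,0,0,80],[0,0,0,0,80],[0,0,0,0,80],[0,0,0,0,80],[0,0,0,0,80],[1,0,0,0,80]]]'

```text
time: 8.33
tool_pos: [0.5457, 0.0404, 0.1815]
ee_rot: [3.141, -0.0, -0.545]
wrist_force: [-0.6, -0.1, -0.7]
width: 0.0751
```

step_arm --plan '[[[0,0,0,0.12,80],[0,0,0,0.24,80],[0,0,0,0.36,80],[0,0,0,0.48,80],[0,0,0,0.6,80],[0,0,0,0.64,80],[0,0,-8,0.64,80],[0,0,-12,0.64,80]]]'

```text
time: 9.0
tool_pos: [0.5456, 0.0405, 0.1685]
ee_rot: [3.141, 0.001, 0.094]
wrist_force: [-0.3, 1.3, -0.1]
width: 0.0749
```

```bash
python3 - <<'E'
from h import *
o=robot.get_obs(); print(o['tool_pos'],o['ee_rot'],o['wrist_force'],o['wrist_torque'],o['width'])
s=snap('scene','s5.png');t=snap('top','t5.png')
r=lambda x:cv2.resize(x,None,fx=7,fy=7,interpolation=cv2.INTER_CUBIC)
q=lambda x:r(x[125:200,245:335])
cv2.imwrite('pics/c5.png',cv2.convertScaleAbs(q(cv2.imread('pics/s5.png')),alpha=1.6,beta=15))
E
```

```text
[0.54563439 0.04054552 0.16854809] [3.14147449e+00 6.60865479e-04 9.36941989e-02] [-0.28131589  1.2808242  -0.07339929] [0.04715893 0.01848266 0.04145497] 0.07486479114020203
```

View pics/c5.png

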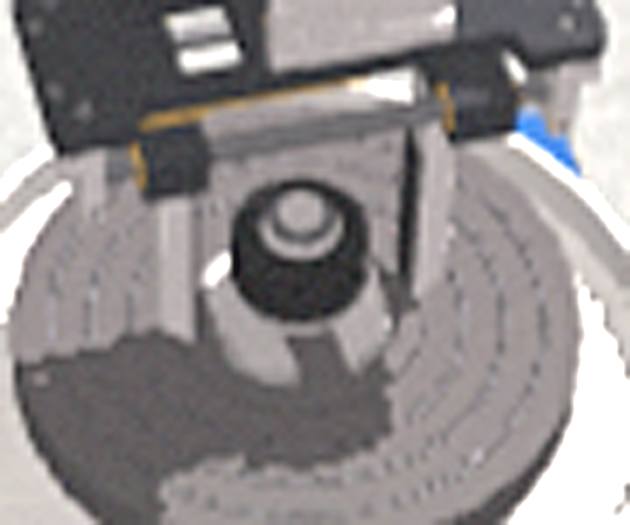

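step_arm --plan '[[[0,0,-1,0,80],[0,0,-2,0,80],[0,0,-2,0,80]]]'

```text
time: 9.35
tool_pos: [0.5458, 0.0406, 0.1673]
ee_rot: [3.142, 0.0, 0.095]
wrist_force: [-0.8, -0.9, 0.1]
width: 0.0752
```

step_arm --plan '[[[0,0,-0.5,0,80],[0,0,-1,0,80],[0,0,-1,0,80]]]'

```text
time: 9.6
tool_pos: [0.5459, 0.0406, 0.1665]
ee_rot: [3.141, -0.0, 0.095]
wrist_force: [1.1, -0.6, 0.3]
width: 0.0753
```

step_arm --plan '[[[0,0,-0.5,0,80],[0,0,-1,0,80],[0,0,-1,0,80]]]'

```text
time: 9.85
tool_pos: [0.5459, 0.0406, 0.1658]
ee_rot: [3.141, -0.001, 0.095]
wrist_force: [0.5, -0.1, 0.8]
width: 0.0748
```

step_arm --plan '[[[0,0,-0.4,0,80],[0,0,-0.8,0,80],[0,0,-0.8,0,80]]]'

```text
time: 10.1
tool_pos: [0.546, 0.0406, 0.1658]
ee_rot: [3.141, -0.001, 0.095]
wrist_force: [-2.3, -0.5, 5.1]
width: 0.0751
```

step_arm --plan '[[[0,0,1.2,0,70],[0,0,1.2,0,50],[0,0,1.2,0,30],[0,0,1.2,0,0],[0,0,1.2,0,0],[0,0,1.2,0,0],[0,0,1.2,0,0]]]'

```text
time: 10.68
tool_pos: [0.5459, 0.0406, 0.1656]
ee_rot: [3.141, 0.0, 0.095]
wrist_force: [1.3, 0.4, -0.2]
width: 0.0573
```

```bash
python3 - <<'E'
from h import *
o=robot.get_obs(); print(o['tool_pos'],o['ee_rot'],o['wrist_force'],o['wrist_torque'],o['width'])
E
```

```text
[0.5458982  0.04056212 0.165603  ] [3.14148703e+00 1.02713034e-04 9.46913079e-02] [ 1.25555575  0.39969567 -0.19837524] [ 0.05022849 -0.101115   -0.02207686] 0.05727876579368211
```

step_arm --plan '[[[0,0,1,0,0],[0,0,2,0,0],[0,0,3,0,0],[0,0,4,0,0],[0,0,5,0,0],[0,0,5,0,0],[0,0,5,0,0]]]'

```text
time: 11.27
tool_pos: [0.5458, 0.0406, 0.1709]
ee_rot: [3.142, -0.0, 0.095]
wrist_force: [-0.5, -0.3, -2.0]
width: 0.0573
```

```bash
python3 - <<'E'
from h import *
o=robot.get_obs(); print(o['tool_pos'],o['ee_rot'],o['wrist_force'],o['wrist_torque'],o['width'])
E
```

```text
[0.54584822 0.04062154 0.17087782] [ 3.14150128e+00 -5.15921812e-05  9.48181568e-02] [-0.49725411 -0.34188101 -2.00555457] [-0.02155361  0.05007912  0.03026149] 0.05732452489967112
```

step_arm --plan '[[[-3,-0.3,0,0,0],[-6,-0.6,0,0,0],[-10,-1,0,0,0],[-15,-1.4,0,0,0]]]'

```text
time: 11.6
tool_pos: [0.5304, 0.0392, 0.1707]
ee_rot: [3.142, 0.0, 0.095]
wrist_force: [0.4, -0.0, -1.4]
width: 0.0572
```

step_arm --plan '[[[-8,-0.8,0,0,0],[-16,-1.5,0,0,0],[-24,-2.3,0,0,0],[-32,-3,0,0,0],[-42,-4,0,0,0],[-55,-5.2,0,0,0],[-65,-6.2,0,0,0]]]'

```text
time: 12.18
tool_pos: [0.4644, 0.0329, 0.1708]
ee_rot: [3.142, 0.0, 0.095]
wrist_force: [-0.2, -0.0, -2.1]
width: 0.0573
```

step_arm --plan '[[[0,0,30,0,0],[0,-30,40,0,0],[0,-65,40,0,0],[0,-105,40,0,0],[0,-145,40,0,0],[0,-185,40,0,0],[0,-225,40,0,0],[0,-265,40,0,0]]]'

```text
time: 12.85
tool_pos: [0.465, -0.2337, 0.2111]
ee_rot: [3.141, -0.001, 0.095]
wrist_force: [1.2, -0.0, -0.9]
width: 0.0569
```

step_arm --plan '[[[0,-38,0,0,0],[0,-75,0,0,0],[0,-110,0,0,0],[0,-140,0,0,0],[0,-160,-20,0,0],[0,-164,-50,0,0],[0,-164,-80,0,0],[0,-164,-100,0,0]]]'

```text
time: 13.52
tool_pos: [0.4641, -0.3955, 0.1074]
ee_rot: [-3.138, 0.003, 0.093]
wrist_force: [-0.5, 1.0, -2.2]
width: 0.0577
```

```bash
python3 - <<'E'
from h import *
o=robot.get_obs(); print(o['tool_pos'],o['ee_rot'],o['wrist_force'],o['width'])
s=snap('scene','s6.png')
print([proj(s,(.509+a*.99-b*.14,-.390+a*.14+b*.99,.003)) for a,b in((-.117,-.082),(.117,.082),(-.045,0))])
c=cv2.imread('pics/s6.png')[90:290,30:300]; cv2.imwrite('pics/c6.png',cv2.resize(c,None,fx=2.9,fy=2.9,interpolation=cv2.INTER_CUBIC))
E
```

```text
[ 0.46413311 -0.39554393  0.10742001] [-3.13841323e+00  2.56065826e-03  9.33678922e-02] [-0.53527771  1.00055123 -2.18733732] 0.0576746098788283
[array([ 86.21239403, 187.67029738]), array([160.36193239, 243.47714303]), array([120.00495898, 201.26640641])]
```

View pics/c6.png

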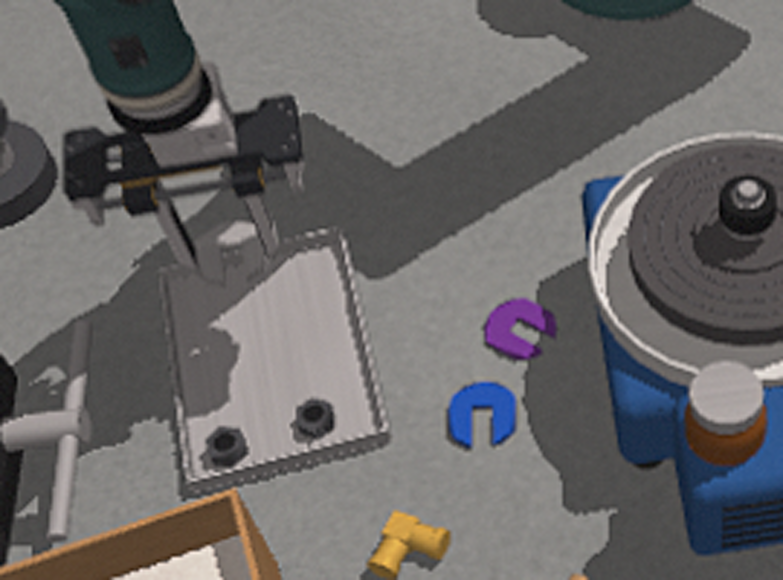

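The washer is held level over the clear end of the tray, the lap recess is empty, and both nuts are undisturbed. Lowering now.

step_arm --plan '[[[0,0,-30,0,0],[0,0,-60,0,0],[0,0,-80,0,0],[0,0,-88,0,0],[0,0,-92,0,0],[0,0,-94,0,0],[0,0,-94,0,0]]]'

```text
time: 14.15
tool_pos: [0.4666, -0.3967, 0.0185]
ee_rot: [3.139, -0.002, 0.095]
wrist_force: [-0.6, 0.4, -0.9]
width: 0.0574
```

step_arm --plan '[[[0,0,-0.5,0,0],[0,0,-1,0,0],[0,0,-1.5,0,0],[0,0,-1.5,0,0]]]'

```text
time: 14.48
tool_pos: [0.4661, -0.3963, 0.016]
ee_rot: [3.141, -0.001, 0.095]
wrist_force: [0.4, 0.3, -1.6]
width: 0.0574
```

step_arm --plan '[[[0,0,-2,0,0],[0,0,-4,0,0],[0,0,-6,0,0],[0,0,-6.5,0,0],[0,0,-6.5,0,0]]]'

```text
time: 14.9
tool_pos: [0.4656, -0.3957, 0.0083]
ee_rot: [-3.141, 0.001, 0.095]
wrist_force: [-0.7, -0.2, -2.1]
width: 0.0574
```

step_arm --plan '[[[0,0,-0.4,0,0],[0,0,-0.8,0,0],[0,0,-0.8,0,0]]]'

```text
time: 15.15
tool_pos: [0.4658, -0.396, 0.008]
ee_rot: [3.142, 0.0, 0.095]
wrist_force: [-0.2, 0.2, -1.9]
width: 0.0574
```

step_arm --plan '[[[0,0,-0.4,0,0],[0,0,-0.8,0,0],[0,0,-0.8,0,0]]]'

```text
time: 15.4
tool_pos: [0.4658, -0.396, 0.0072]
ee_rot: [3.142, 0.0, 0.095]
wrist_force: [-0.1, 0.1, -1.6]
width: 0.0577
```

step_arm --plan '[[[0,0,-0.3,0,0],[0,0,-0.6,0,0],[0,0,-0.6,0,0]]]'

```text
time: 15.65
tool_pos: [0.4659, -0.396, 0.0071]
ee_rot: [3.141, -0.0, 0.095]
wrist_force: [-0.7, -0.4, 2.4]
width: 0.0579
```

step_arm --plan '[[[0,0,0,0,70],[0,0,0,0,75],[0,0,0,0,75],[0,0,0,0,75],[0,0,10,0,75],[0,0,25,0,75],[0,0,60,0,75],[0,0,100,0,75]]]'

```text
time: 16.32
tool_pos: [0.4644, -0.3945, 0.1053]
ee_rot: [-3.137, 0.004, 0.095]
wrist_force: [-1.1, -0.8, 0.4]
width: 0.0705
```

step_arm --plan '[[[0,0,40,0,75],[-30,30,80,0,75],[-60,60,110,0,75],[-90,90,120,0,75],[-100,120,120,0,75],[-100,120,120,0,75]]]'

```text
time: 16.82
tool_pos: [0.3644, -0.2735, 0.2306]
ee_rot: [3.138, -0.004, 0.095]
wrist_force: [1.3, 0.2, 0.7]
width: 0.0704
```

```bash
python3 - <<'E'
from h import *
o=robot.get_obs(); print(o['tool_pos'],o['wrist_force'],o['width'])
s=snap('scene','s7.png');t=snap('top','t7.png')
r=lambda x:cv2.resize(x,(395,395),interpolation=cv2.INTER_CUBIC)
a=cv2.imread('pics/s7.png')[160:260,75:175];b=cv2.imread('pics/t7.png')[200:300,340:440]
cv2.imwrite('pics/c7.png',np.hstack([r(a),r(b)]))
E
```

```text
[ 0.36438716 -0.27351075  0.23059129] [1.30396309 0.23324529 0.69649337] 0.07043383344404654
```

View pics/c7.png

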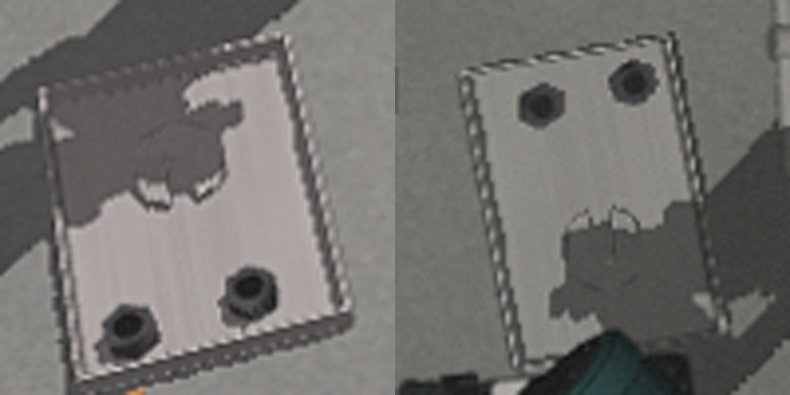

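The washer lies flat in the clear end of the tray, with its slot towards the nuts, at about (170,165) in the scene crop and (605,260) in the top crop. The nuts are where they were and the arm is clear, so I'm handing in.

```bash
python3 - <<'E'
from h import *
o=robot.get_obs(); print(o['time'],abs(o['qvel']).max()); print(robot.close_job())
E
```

```text
16.9167 0.08023153896312486
the job is handed in; nothing more can be done
None
```

The job is done and handed in at 16.9 s of the 72 s allowed.

- **Knob:** I turned it clockwise about 3.84 rad in one stroke at the fixed grip of about 30 N. It rose about 6.1 mm, and the wrist torque stayed near the 0.8 N m expected, so it did not appear to slip.
- **Washer:** I gripped it by its flats, lifted it 5 mm, and drew it 80 mm towards its own -x. The readings between moves showed no more than its own weight, so it did not seem to touch the knob or lap. I then set it on the tray floor with about 4 N of contact force.
- **Last pictures:** they show the washer flat in the clear end, released, mostly in the arm's shadow. Both nuts are where they were, and the arm is well clear. I did not look again at the loose things on or behind the machine, but the arm did not go near them.

**What disagreed:**
- The cameras put the machine about 5 mm above the bench, but the fingertips touched the lap boss at a height that makes it 9.8 mm.
- Because of that, the first attempt at the knob closed briefly on the washer's flats at the normal grip. I opened, rose 8 mm and gripped the knob.
- Finding the boss by touch pressed the lap with about 5 N, against the 25 N limit.

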